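Hang the sun headband on the drying rail and hold the air on

TASK

Dry the freshly painted gold sun headband: lift it by its sun and lower it gently, without dropping it, over the black rubber sleeve in the middle of the drying rail so that it hangs there squarely across the rail, one end on each side, and let go of it. Then flip the red safety catch on the air valve fully clear of the lever, and only then pull the black T-handled spring lever all the way towards the front of the valve and keep it there: finish while still holding the lever fully pulled. Leave the silver headband, the mask, the jars, the cup and the brush where they are.

Things in the scene. Friction and masses are not known exactly. Their poses are not given: they have to be found in the camera images.
- gold_headband: Gold sun headband, loose, 140 g, standing on its two ends: dark red rigid band 28 mm wide, 4 mm thick, bent to an upside-down U, 130 mm wide inside, black end pads 44 x 12 x 18 mm (142 mm over both), gold sun on top. Origin: midway between the ends, at their underside. Own z up, y across the U from end to end, x along the band's width (through the sun's thickness). Front and back alike.
- gold_sun (a point): Centre of the gold sun, 165 mm above the headband's origin: a disc 48 mm across, 16 mm thick (along the headband's x) on a star 10 mm thick whose points reach 37 mm from this point. Grip its two faces from above. The band's top lies 38 mm below.
- gold_arch (a point): Underside of the middle of the headband's arch, 123 mm above its origin: the spot that rests on the rail (42 mm below the sun's centre). The centre of mass is about 40 mm lower, so it hangs stably.
- rail_stand: Drying rail, fixed to the table: base plate 90 x 370 x 10 mm, two posts 150 mm either side of the middle, between them a level round steel bar 16 mm thick along own y, axis 155 mm above the table. Origin: centre of the plate's underside; z up. At its own +y end stands a brass air nozzle on a pipe (y 172 mm, top 217 mm up), pointing along the bar, its mouth at y 133 mm, 207 mm up.
- rail_sleeve (a point): Middle of the bar, on its axis, 155 mm above the table: centre of the black rubber sleeve, 20 mm thick (top 165 mm up) and 100 mm long along the rail stand's y. Turns with the rail stand.
- valve_stand: Spring-return air valve, fixed to the table: blue body on a grey base plate 120 x 100 x 12 mm. Origin: centre of the plate's underside. Own -x is its front, to which the lever is pulled; own +x its back, +y its left, z up.
- lever_pivot (a point): Pivot of the lever: an axis along the valve stand's y, 75 mm straight above its origin.
- lever_handle (a point): Centre of the lever's black T-handle: a round bar 26 mm thick, 70 mm long (along the valve's y), square across the top of a flat stem 12 mm wide (y) and 8 mm thick, 130 mm from the pivot. At rest the lever leans 0.35 rad to the back (this point 45 mm behind the pivot, 197 mm above the table); fully pulled, 0.50 rad to the front (62 mm in front, 189 mm above the table).
- valve_lever (a joint): Lever angle: 0 at rest to 0.85 rad fully pulled (stop), growing as it comes to the front. A spring drives it back to 0: about 3 N at the handle to start it, 7.5 N at the stop. While the catch is on, its bar stops the lever within about 0.1 rad.
- catch_hinge (a point): Hinge of the red catch: an axis along the valve stand's x, at (-2, -30, 112) mm in the valve stand's frame.
- catch_tab (a point): Point on the catch's red thumb tab, 70 mm from the hinge (flat tab 85 mm long, 22 wide, 5 thick). Catch on: the tab sticks out to the valve's right (own -y) and up at 40 degrees, this point 54 mm outside the hinge, 157 mm above the table. Fully flipped: 37 degrees below level, point 56 mm outside the hinge, 70 mm above the table. Free space beneath.
- safety_catch (a joint): Catch angle: 0 (on; may start up to 0.15) to 1.35 rad (fully flipped, stop). Press its tab down to flip it, 1 to 2 N at 55 mm outside the hinge: its bar, level in front of the lever's stem when on, swings up beside the stem. It stays where it is left; from about 1.05 rad the lever can pass.
- silver_headband: Silver moon headband, loose, a bystander: the same band in dark blue, with a silver disc 62 mm across and 16 mm thick on top, up to 196 mm high. Origin midway between its ends, at their underside.
- white_mask: White half mask, loose, a bystander, lying face up, 105 x 144 mm and about 68 mm high. Origin at the centre of its underside.
- red_jar: Red paint jar with brass lid, 42 mm across, 50 mm high, loose, a bystander. Origin at the centre of its underside.
- blue_jar: Blue paint jar, same size, loose, a bystander. Origin at the centre of its underside.
- green_jar: Green paint jar, same size, loose, a bystander. Origin at the centre of its underside.
- water_cup: Blue water cup, 72 mm across, 85 mm high, loose, a bystander behind the stands. Origin at the centre of its underside.
- paint_brush: Paint brush lying flat behind the stands, loose, a bystander. Origin at the middle of its underside.
There are look-alikes about, which are no part of the job. What is shaped like the gold_headband but purple is not meant.

How it is judged (in metres and radians):
On the way, in this order (a step that is already met when the one before it is completed fails the run):
1. the gold headband hangs over the rubber sleeve, straddling the rail, let go and at rest (contact force between gold_headband and rail_stand above 0.4 N and contact force between gold_headband and the arm below 0.05 N and contact force between gold_headband and the fingers below 0.05 N and y of gold_headband in the frame of rail_sleeve between -0.05 and 0.05 m and height (world z) of gold_headband between 0.03 and 0.06 m and angle between gold_headband's own z axis and vertical below 0.3 rad and angle between the x axis of gold_headband and the y axis of rail_sleeve, either way round below 0.5 rad and linear speed of gold_headband below 0.05 m/s), for 0.2 s.
2. the safety catch is flipped clear of the lever (value of joint safety_catch above 1.15 rad and value of joint valve_lever below 0.2 rad), for 0.1 s.
3. the lever is pulled all the way (value of joint valve_lever above 0.73 rad), for 0.3 s.
At the end, for the whole second after the job is handed in: Fingers hold the lever pulled past 0.73 of 0.85 rad (over 2 N on it); the catch is flipped past 1.15 rad; the gold headband hangs at rest straddling the rail, within 50 mm of the sleeve's middle, square to it within 0.5 rad, leaning under 0.3 rad, not touched by the robot (all of step 1 and value of joint valve_lever above 0.73 rad and contact force between the fingers and valve_lever above 2 N and value of joint safety_catch above 1.15 rad); the arm keeps its last pose, push and grip.
It fails at once if the gold headband is dropped (linear speed of gold_headband above 0.5 m/s and contact force between gold_headband and the fingers below 0.05 N).
It fails at once if the lever is pulled before the catch is clear (value of joint safety_catch below 0.9 rad and value of joint valve_lever above 0.25 rad).
It fails at once if a bystander is moved by more than 30 mm (distance of any of silver_headband, white_mask, red_jar, blue_jar, green_jar, water_cup, paint_brush from where it was at the start of the episode above 0.03 m).
It also fails if it takes over 72 s, if anything falls off the work surface, if the arm or the gripper's body presses on something with over 40 N, if the wrist force passes 120 N, or if a joint passes its speed limit or range.

ROBOT

A 6-joint arm with a two-finger parallel gripper is mounted at the origin on the work surface. World frame = base frame: x ahead of the robot, y to its left, z up, the work surface at z = 0. Lengths are in m, angles in degrees, forces in N, time in s.
With the tool pointing down it reaches from about 0.4 to 0.825 m from the base axis. Payload 7 kg.
Tool frame: the origin (TCP) lies midway between the tips of the shut fingers; the grasp point (between the pads) lies 19 mm behind it; z points along the fingers, y is the line along which they close (so a half turn about z gives the same grasp; the last joint's range is limited). The gripper opens to 88 mm and grips with 3 to 60 N. Pads are 19 mm wide; open, the fingers measure 130 mm over their backs; the gripper's body (78 mm by 193 mm) begins 47 mm behind the grasp point.
Start: joints at [81.595, 20.546, 0.682, 0, -70.136, -16.507], TCP at [0.284, 0.612, 0.227] pointing down, gripper open.
Joint ranges: [-176.03, 176.03], [-82.01, 121.73], [-58.28, 71.71], [-173.87, 95.51], [-174.79, -0.11], [-173.66, 173.66]. Speed limits (degrees/s): [136.94, 136.94, 172.46, 180, 180, 180].

INTERFACE

Orientations are given as [roll, pitch, yaw] about the fixed x, y, z axes, in that order (R = Rz(yaw) Ry(pitch) Rx(roll)).
In Python, from plant import ctrl gives the robot as it stands. The module is installed in compiled form; this text tells all that it offers.
- The arm moves only by the tool send_rows, never from a script. Its argument "plan" is a list that holds one entry, the list of rows, each a list of 6 numbers: the shift along the tool's x, y, z in a scale on which 1.0 is 60 cm, then the turn, a rotation vector about the tool's x, y, z in a scale on which 1.0 is 90 degrees. A call has 1 to 8 rows; each row is the pose to reach, as a shift and turn from the pose commanded when the call began, along the tool's axes at that moment; what a row does not reach only later rows make up. A row lasts 1/12 s, in which the tool goes at most 41.7 mm and 7.16 degrees, less where a joint would pass 70% of its speed; a pose out of reach is approached as far as the arm can. No shift or turn number may pass 1 either way. A call with a gripper value outside its range is refused whole. "fingers" is the opening, from 0 (shut) to 1 (fully open), set as the call begins (left out, the last holds). The fingers move at their own pace and stop on an object; the grip force is fixed at half the most. Time passes only in rows, so rows that repeat a pose let the fingers close. It gives the time, the measured TCP pose, the force, the opening and the grip force at its end, in the units of the state.
- ctrl.get_obs(): the state, without advancing time (a new reading comes with each control period).
- ctrl.snapshot(name): name is "side" or "top"; returns a dict with "img" (400x640x3 uint8, red, green, blue), "K" (3x3 intrinsics, pixels), "pose" (4x4, takes a point from camera to world coordinates). Camera axes: x right, y down, z forward; pixel columns grow to the right and rows downward; lengths in m; the calibration is good to about 2 mm. A picture is of the moment at which its call begins. There is no depth.
- ctrl.close_job(): hands the job in; it is judged then, once.
The state is a dict: "clock": time; "joint_pos": joint angles; "qvel": joint speeds; "tau": joint torques, N m; "tool_pos": TCP position; "orientation": TCP orientation; "force": force on the tool from outside, world axes, zero at the start; "moment": the same for the moment, N m; "opening": finger opening in m; "gripper_force": force on a finger pad.
Only numpy, scipy, OpenCV 4.12 (cv2) and the standard library are available. Lean on these libraries where they do the work, as an engineer would, in place of code of your own. Each camera call takes 0.05 s, during which the arm holds its last target. There are 200 camera calls.

## Working session

There is one attempt and no reset: what is moved stays moved. The work goes in short steps, Python scripts to look and compute and a tool call to move; the robot and the scene stay as the last step left them, time stands still between calls to the robot, and variables do not carry over. Pictures are saved under pics/ and viewed, at most 10 in all, crops included, and the job is handed in when it is done.

Besides the shell and the picture viewer there is one more tool, called after "Emit:" as name(argument=value, ...), one argument or row to a line, values as JSON. send_rows: Moves the arm, as the interface text tells. Its arguments: {"type":"object","properties":{"plan":{"type":"array","items":{"type":"array","items":{"type":"array","items":{"type":"number"}}}},"fingers":{"type":"number"}},"required":["plan"]}

```bash
mkdir -p pics; cat > h.py <<'E'
import numpy as np, cv2
from plant import ctrl
from scipy.spatial.transform import Rotation as R
def snap(n,f=None):
    s=ctrl.snapshot(n)
    if f: cv2.imwrite('pics/'+f,s['img'][:,:,::-1])
    return s
def plane(s,u,v,z):
    d=s['pose'][:3,:3]@np.linalg.inv(s['K'])@[u,v,1]; o=s['pose'][:3,3]
    return o+d*(z-o[2])/d[2]
def proj(s,p):
    p=np.asarray(p,float); q=s['K']@(s['pose'][:3,:3].T@(p-s['pose'][:3,3])); return q[:2]/q[2]
def tri(s1,a,s2,b):
    A=[];o=[]
    for s,p in((s1,a),(s2,b)):
        d=s['pose'][:3,:3]@np.linalg.inv(s['K'])@[*p,1]; d/=np.linalg.norm(d); P=np.eye(3)-np.outer(d,d)
        A.append(P);o.append(P@s['pose'][:3,3])
    x=np.linalg.lstsq(np.vstack(A),np.hstack(o),rcond=None)[0]
    return x
def to(pos,rpy):
    "row (cm, deg rotvec) from measured pose to target"
    o=ctrl.get_obs(); M=R.from_euler('xyz',o['orientation'],degrees=True)
    T=R.from_euler('xyz',rpy,degrees=True)
    return np.r_[M.inv().apply(np.array(pos)-o['tool_pos'])*100,(M.inv()*T).as_rotvec(degrees=True)].round(2)
E
python3 - <<'E'
from h import *
np.set_printoptions(precision=3,suppress=True)
for n in('side','top'):
    s=snap(n,n+'0.png'); print(s['K'],s['pose'])
print(ctrl.get_obs())
E
```

```text
[[378.61    0.    319.975]
 [  0.    378.61  195.197]
 [  0.      0.      1.   ]] [[ 0.852 -0.409  0.327  0.208]
 [-0.523 -0.648  0.553 -0.486]
 [-0.014 -0.642 -0.766  0.808]
 [ 0.     0.     0.     1.   ]]
[[365.347   0.    320.632]
 [  0.    365.347 204.447]
 [  0.      0.      1.   ]] [[ 0.003 -0.982  0.19   0.338]
 [-1.    -0.004 -0.001  0.016]
 [ 0.002 -0.19  -0.982  1.047]
 [ 0.     0.     0.     1.   ]]
{'clock': 0.1, 'joint_pos': array([ 81.595,  20.588,   0.64 ,  -0.017, -70.135, -16.508]), 'qvel': array([-0.012, -0.1  ,  0.154,  0.045,  0.017, -0.011]), 'tau': array([ -0.002, -58.416,  29.375,   7.016,   0.01 ,  -0.   ]), 'tool_pos': array([0.284, 0.612, 0.226]), 'orientation': array([179.915,  -0.008, -24.919]), 'force': array([0.471, 0.591, 0.654]), 'moment': array([ 0.04 ,  0.043, -0.032]), 'gripper_force': 0.0, 'opening': 0.08770986389842372}
```

View pics/side0.png

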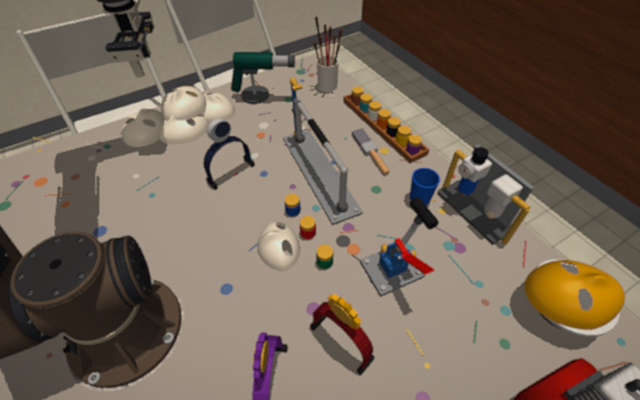

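View pics/top0.png

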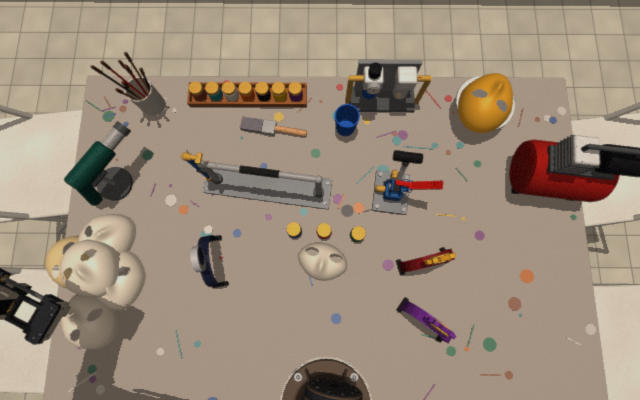

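Candidates: the dark-red band with gold sun is at side (343,322) / top (435,258). Its purple look-alike is at side (265,365) / top (427,320), and the orange mask at top (487,103) and the silver band at top (208,262) are not it. I choose the dark-red one and check it in a close crop.

```bash
python3 - <<'E'
from h import *
a=cv2.imread('pics/side0.png');b=cv2.imread('pics/top0.png')
f=lambda i,x,y,w,h:cv2.resize(i[y:y+h,x:x+w],(400,300),interpolation=cv2.INTER_CUBIC)
o=np.vstack([np.hstack([f(a,290,280,100,75+25-25),f(b,380,235,80,60)]),np.hstack([f(a,340,190,120,90+10-10),f(b,360,140,100,75)])])
cv2.imwrite('pics/crop1.png',o)
E
```

```text
(no output)
```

View pics/crop1.png

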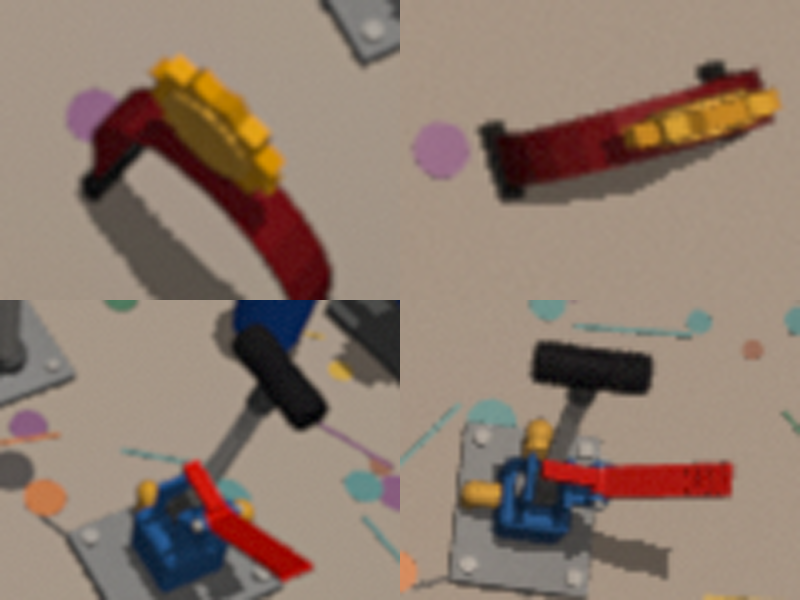

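The crop confirms the gold sun on a dark red band, with black pads at top-view (400,267) and (442,249). The lower crops show the valve: black T-handle at top (408,157), red tab running right to (442,185), so the front faces the robot. Now I measure.

```bash
cat > meas.py <<'E'
from h import *
np.set_printoptions(precision=4,suppress=True)
def blob(s,lo,hi,box):
    x,y,w,h=box; hsv=cv2.cvtColor(s['img'],cv2.COLOR_RGB2HSV)[y:y+h,x:x+w]
    m=cv2.inRange(hsv,np.array(lo),np.array(hi)); c=max(cv2.findContours(m,0,2)[0],key=cv2.contourArea)
    c=c+[x,y]; M=cv2.moments(c); return np.array([M['m10'],M['m01']])/M['m00'],cv2.minAreaRect(c),c
E
python3 - <<'E'
from meas import *
S=snap('side');T=snap('top')
Y=((15,120,60),(32,255,255)); RD=((0,150,30),(9,255,255)); 
ys=blob(S,*Y,(305,280,80,70));yt=blob(T,*Y,(410,235,60,40))
print('sun',ys[:2],yt[:2],tri(S,ys[0],T,yt[0]))
for n,q in(('S',(S,ys)),('T',(T,yt))):
    c=q[1][2][:,0]
    print(n,[c[i] for i in (c[:,0].argmin(),c[:,0].argmax(),c[:,1].argmin(),c[:,1].argmax())])
c=yt[2][:,0]; a,b=c[c[:,0].argmin()],c[c[:,0].argmax()]
print('tips',plane(T,*a,.165),plane(T,*b,.165))
BK=((0,0,0),(180,255,48))
hs=blob(S,*BK,(405,190,40,45));ht=blob(T,*BK,(388,145,40,22))
print('handle',hs[:2],ht[:2],tri(S,hs[0],T,ht[0]),plane(T,*ht[0],.197))
bx=cv2.boxPoints(ht[1]);print([plane(T,*p,.197) for p in bx])
rt=blob(T,(0,180,100),(9,255,255),(390,170,60,25));print('red',rt[:2])
for p in [(377,170.5),(411,175),(407,214),(372.5,210)]: print('valvecorner',plane(T,*p,.012))
sl_t=blob(T,*BK,(235,160,50,25));sl_s=blob(S,*BK,(300,110,40,40))
print('sleeve',sl_s[:2],sl_t[:2],tri(S,sl_s[0],T,sl_t[0]),plane(T,*sl_t[0],.160))
bx=cv2.boxPoints(sl_t[1]);print([plane(T,*p,.16) for p in bx])
# gold pads
for box in((395,255,12,25),(434,242,16,10)):
    try:
        p=blob(T,*BK,box);print('pad',p[:2],plane(T,*p[0],.009))
    except Exception as e: print(e)
# bystanders
for n,bx in(('red',(310,220,30,20)),('green',(345,223,30,22)),('blue',(283,220,22,20))):
    p=blob(T,*Y,bx);print(n,plane(T,*p[0],.05))
print('plate rail', [plane(T,*p,.01) for p in((206,177),(331,185),(329,207),(206,193))])
o=cv2.resize(S['img'][60:230,260:380,::-1],None,fx=3.5,fy=3.5,interpolation=2)
p=cv2.resize(T['img'][140:220,170:345,::-1],None,fx=3.4,fy=3.4,interpolation=2)
cv2.imwrite('pics/rail.png',p)
E
```

```text
sun (array([343.67  , 310.6311]), ((344.0, 310.5), (41.719295501708984, 17.677669525146484), 45.0)) (array([440.4913, 258.1794]), ((440.0882873535156, 258.35296630859375), (7.033533096313477, 31.529630661010742), 75.96376037597656)) [ 0.3785 -0.2712  0.1666]
S [array([328, 297]), array([360, 321]), array([331, 294]), array([351, 327])]
T [array([425, 261]), array([455, 256]), array([447, 253]), array([425, 263])]
tips [ 0.3719 -0.2344  0.165 ] [ 0.384  -0.3069  0.165 ]
handle (array([422.6981, 212.9613]), ((420.60003662109375, 214.30001831054688), (34.80000305175781, 18.200000762939453), 53.13010025024414)) (array([407.3525, 157.2023]), ((407.48480224609375, 158.86465454101562), (28.547359466552734, 13.348535537719727), 7.594643592834473)) [ 0.6203 -0.1951  0.1962] [ 0.6202 -0.195   0.197 ]
[array([ 0.6039, -0.1582,  0.197 ]), array([ 0.6375, -0.1637,  0.197 ]), array([ 0.6281, -0.2323,  0.197 ]), array([ 0.5946, -0.2264,  0.197 ])]
red (array([422.5507, 184.4354]), ((418.9811706542969, 184.32913208007812), (46.14717483520508, 7.702556610107422), 1.301952600479126))
valvecorner [ 0.6
[... 371 characters left out ...]
27441), 7.594644546508789)) [0.5933 0.172  0.1595] [0.5936 0.1718 0.16  ]
[array([0.5916, 0.2203, 0.16  ]), array([0.6087, 0.2188, 0.16  ]), array([0.5959, 0.123 , 0.16  ]), array([0.5788, 0.1247, 0.16  ])]
pad (array([400.9461, 266.9755]), ((401.411865234375, 266.6470947265625), (15.037208557128906, 7.276068687438965), 75.96376037597656)) [ 0.3611 -0.2104  0.009 ]
pad (array([441.6667, 248.9697]), ((442.0, 249.0), (2.0, 4.0), 90.0)) [ 0.4117 -0.3276  0.009 ]
red [0.4601 0.0067 0.05  ]
green [ 0.4511 -0.0866  0.05  ]
blue [0.4625 0.0901 0.05  ]
plate rail [array([0.6192, 0.3517, 0.01  ]), array([ 0.5965, -0.0148,  0.01  ]), array([ 0.5311, -0.0089,  0.01  ]), array([0.5711, 0.3487, 0.01  ])]
```

View pics/rail.png

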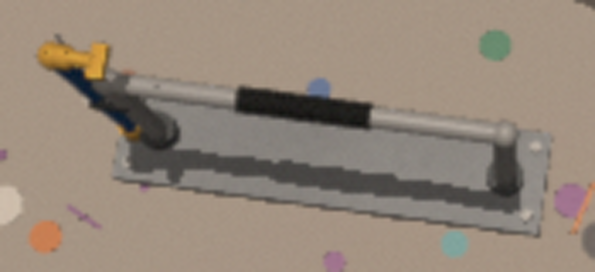

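```bash
python3 - <<'E'
from h import *
print(to([.48,.38,.33],[180,0,-55]).tolist())
E
```

```text
[27.53, 12.8, -10.39, 0.06, -0.02, 30.08]
```

The rows are not in the units I measure in: shifts go in shares of 60 cm and turns go in shares of 90 degrees. I convert before sending: 27.5 cm / 60 = 0.4583, 12.8 cm / 60 = 0.2133, 30 degrees / 90 = 0.3333.

Emit:
send_rows(
  plan=[
    [[0.4583,0.2133,-0.1733,0,0,0.3333],[0.4583,0.2133,-0.1733,0,0,0.3333],[0.4583,0.2133,-0.1733,0,0,0.3333],[0.4583,0.2133,-0.1733,0,0,0.3333],[0.4583,0.2133,-0.1733,0,0,0.3333],[0.4583,0.2133,-0.1733,0,0,0.3333],[0.4583,0.2133,-0.1733,0,0,0.3333],[0.4583,0.2133,-0.1733,0,0,0.3333]],
  ],
  fingers=1,
)

```text
clock: 0.87
tool_pos: [0.4815, 0.3778, 0.3322]
orientation: [-179.9, -0.0, -55.0]
force: [0.2, 0.2, -0.0]
opening: 0.0878
gripper_force: 0.0
```

```bash
python3 - <<'E'
from h import *
o=ctrl.get_obs();print(o['tool_pos'],o['orientation'],o['joint_pos'])
print(to([.50,.07,.32],[180,0,-65]).tolist())
E
```

```text
[0.48151794 0.37776737 0.33219741] [-1.79920037e+02 -2.32466995e-03 -5.49674317e+01] [ 5.63993326e+01  1.18493444e+01  2.23264663e+00  3.17513290e-02
 -8.03096838e+01 -2.13720871e+01]
[26.26, 16.16, 1.2, -0.08, 0.0, 10.03]
```

Scaled: 26.3 cm / 60 = 0.4383, 1.2 cm / 60 = 0.02, 10 degrees / 90 = 0.1111.

Emit:
send_rows(
  plan=[
    [[0.4383,0.27,0.02,0,0,0.1111],[0.4383,0.27,0.02,0,0,0.1111],[0.4383,0.27,0.02,0,0,0.1111],[0.4383,0.27,0.02,0,0,0.1111],[0.4383,0.27,0.02,0,0,0.1111],[0.4383,0.27,0.02,0,0,0.1111],[0.4383,0.27,0.02,0,0,0.1111],[0.4383,0.27,0.02,0,0,0.1111]],
  ],
)

```text
clock: 1.53
tool_pos: [0.4977, 0.0681, 0.3188]
orientation: [-180.0, -0.0, -65.0]
force: [0.4, 0.1, -0.3]
opening: 0.0879
gripper_force: 0.0
```

```bash
python3 - <<'E'
from h import *
print(to([.378,-.271,.25],[180,0,-75.5]).tolist())
E
```

```text
[25.68, 25.18, 6.88, -0.0, -0.01, 10.49]
```

Scaled: 25.7 cm / 60 = 0.4283, 25.2 cm / 60 = 0.42, 10.5 degrees / 90 = 0.1167.

Emit:
send_rows(
  plan=[
    [[0.4283,0.42,0.115,0,0,0.1167],[0.4283,0.42,0.115,0,0,0.1167],[0.4283,0.42,0.115,0,0,0.1167],[0.4283,0.42,0.115,0,0,0.1167],[0.4283,0.42,0.115,0,0,0.1167],[0.4283,0.42,0.115,0,0,0.1167],[0.4283,0.42,0.115,0,0,0.1167],[0.4283,0.42,0.115,0,0,0.1167]],
  ],
)

```text
clock: 2.2
tool_pos: [0.3888, -0.2385, 0.2558]
orientation: [-179.9, -0.0, -75.4]
force: [1.8, 0.2, -0.2]
opening: 0.0876
gripper_force: 0.0
```

```bash
python3 - <<'E'
from h import *
o=ctrl.get_obs();print(o['tool_pos'],o['orientation'])
print(to([.378,-.271,.148],[180,0,-75.5]).tolist())
S=snap('side');T=snap('top')
f=lambda i,x,y,w,h:cv2.resize(i[y:y+h,x:x+w,::-1],(400,300),interpolation=2)
cv2.imwrite('pics/above.png',np.hstack([f(S['img'],240,200,200,150),f(T['img'],370,180,160,120)]))
E
```

```text
[ 0.38880528 -0.23853772  0.25582243] [-1.79939647e+02 -2.15648496e-02 -7.53835769e+01]
[2.86, 1.88, 10.78, -0.06, -0.02, 0.12]
```

View pics/above.png

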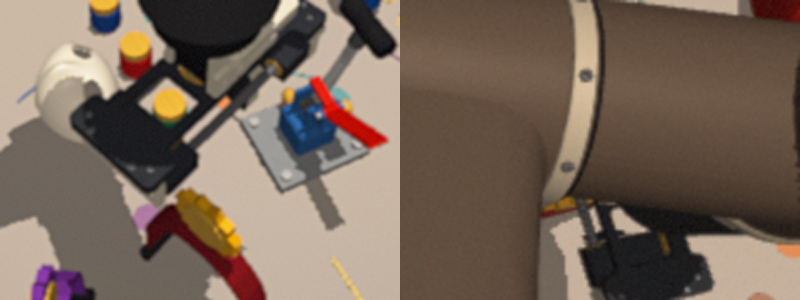

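The side crop (left) shows the gripper just above and behind the sun, which is at about side (343,311). It needs 3 cm more sideways before going down.

Scaled: 2.6 cm / 60 = 0.0433, 1.8 cm / 60 = 0.03.

Emit:
send_rows(
  plan=[
    [[0.0433,0.03,0.0083,0,0,0],[0.0433,0.03,0.0083,0,0,0],[0.0433,0.03,0.0083,0,0,0],[0.0433,0.03,0.0083,0,0,0]],
  ],
)

```text
clock: 2.63
tool_pos: [0.3792, -0.2665, 0.2508]
orientation: [-180.0, 0.0, -75.5]
force: [-0.1, -0.1, 0.1]
opening: 0.0876
gripper_force: 0.0
```

```bash
python3 - <<'E'
from h import *
o=ctrl.get_obs();print(o['tool_pos'],o['orientation'])
print(to([.378,-.271,.148],[180,0,-75.5]).tolist())
E
```

```text
[ 0.37915576 -0.26650378  0.25082181] [-1.79997023e+02  6.84021580e-03 -7.54518073e+01]
[0.41, 0.23, 10.28, -0.0, 0.01, 0.05]
```

Scaled: 10.2 cm / 60 = 0.17, 9 cm / 60 = 0.15.

Emit:
send_rows(
  plan=[
    [[0.0067,0.0033,0.0333,0,0,0],[0.0067,0.0033,0.075,0,0,0],[0.0067,0.0033,0.1167,0,0,0],[0.0067,0.0033,0.15,0,0,0],[0.0067,0.0033,0.17,0,0,0],[0.0067,0.0033,0.17,0,0,0],[0.0067,0.0033,0.17,0,0,0]],
  ],
)

```text
clock: 3.22
tool_pos: [0.3786, -0.2703, 0.1489]
orientation: [180.0, 0.0, -75.3]
force: [-0.5, -0.1, 0.7]
opening: 0.0879
gripper_force: 0.0
```

```bash
python3 - <<'E'
from h import *
S=snap('side')
cv2.imwrite('pics/low.png',cv2.resize(S['img'][200:380,240:440,::-1],(600,540),interpolation=2))
print(proj(S,[.378,-.271,.165]))
E
```

```text
[343.42467935 311.02522278]
```

View pics/low.png

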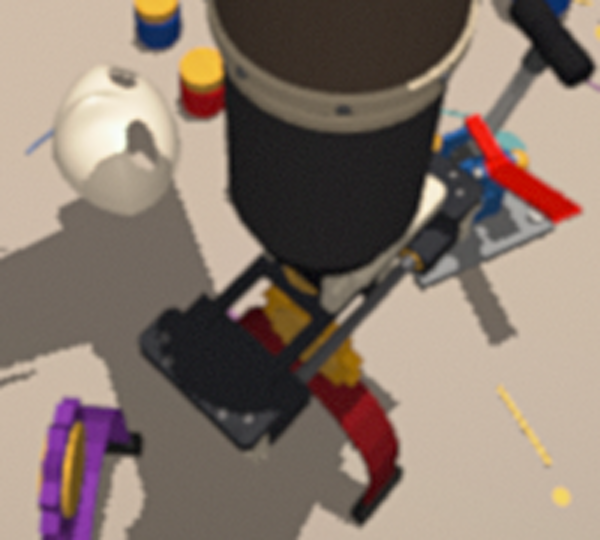

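The sun (side ~(343,311)) sits between the two open fingers, and nothing is touched. Closing.

Emit:
send_rows(
  plan=[
    [[0,0,0,0,0,0],[0,0,0,0,0,0],[0,0,0,0,0,0],[0,0,0,0,0,0],[0,0,0,0,0,0],[0,0,0,0,0,0],[0,0,0,0,0,0],[0,0,0,0,0,0]],
  ],
  fingers=0,
)

```text
clock: 3.93
tool_pos: [0.3781, -0.2711, 0.1488]
orientation: [180.0, -0.0, -75.4]
force: [-0.6, 0.3, 0.5]
opening: 0.0398
gripper_force: 0.0
```

Emit:
send_rows(
  plan=[
    [[0,0,0,0,0,0],[0,0,0,0,0,0],[0,0,0,0,0,0],[0,0,0,0,0,0],[0,0,0,0,0,0],[0,0,0,0,0,0],[0,0,0,0,0,0],[0,0,0,0,0,0]],
  ],
)

```text
clock: 4.6
tool_pos: [0.3782, -0.271, 0.1488]
orientation: [-180.0, 0.0, -75.4]
force: [0.9, -0.5, -1.0]
opening: 0.0157
gripper_force: 30.0
```

Scaled: -12 cm / 60 = -0.2, -11 cm / 60 = -0.1833.

Emit:
send_rows(
  plan=[
    [[0,0,-0.01,0,0,0],[0,0,-0.03,0,0,0],[0,0,-0.06,0,0,0],[0,0,-0.0933,0,0,0],[0,0,-0.1267,0,0,0],[0,0,-0.16,0,0,0],[0,0,-0.1833,0,0,0],[0,0,-0.2,0,0,0]],
  ],
)

```text
clock: 5.27
tool_pos: [0.3785, -0.2712, 0.2708]
orientation: [-179.9, -0.1, -75.4]
force: [1.2, 0.5, -1.7]
opening: 0.0161
gripper_force: 30.0
```

Scaled: -9 cm / 60 = -0.15, -8 cm / 60 = -0.1333.

Emit:
send_rows(
  plan=[
    [[0,0,-0.0333,0,0,0],[0,0,-0.0667,0,0,0],[0,0,-0.1,0,0,0],[0,0,-0.1333,0,0,0],[0,0,-0.15,0,0,0],[0,0,-0.15,0,0,0]],
  ],
)

```text
clock: 5.77
tool_pos: [0.3789, -0.2714, 0.3608]
orientation: [-179.8, -0.1, -75.4]
force: [-0.1, -0.4, -0.5]
opening: 0.0156
gripper_force: 30.0
```

```bash
python3 - <<'E'
from h import *
o=ctrl.get_obs();print(o['tool_pos'],o['orientation'],o['opening'],o['gripper_force'])
print(to([.46,-.08,.36],[180,0,-40]).tolist())
E
```

```text
[ 0.37891576 -0.27136234  0.36081289] [-1.79838119e+02 -1.09788773e-01 -7.54084980e+01] 0.0156312702705463 29.96733069419861
[-16.48, -12.67, 0.09, -0.12, -0.16, -35.41]
```

Scaled: -16.5 cm / 60 = -0.275, -15.8 cm / 60 = -0.2633, -35.4 degrees / 90 = -0.3933.

Emit:
send_rows(
  plan=[
    [[-0.025,-0.02,0,0,0,-0.0333],[-0.0667,-0.05,0,0,0,-0.0889],[-0.1083,-0.0833,0,0,0,-0.15],[-0.15,-0.1167,0,0,0,-0.2111],[-0.1917,-0.15,0,0,0,-0.2722],[-0.2333,-0.18,0,0,0,-0.3333],[-0.2633,-0.2033,0,0,0,-0.3778],[-0.275,-0.2117,0,0,0,-0.3933]],
  ],
)

```text
clock: 6.43
tool_pos: [0.4599, -0.0768, 0.3569]
orientation: [179.9, 0.1, -39.7]
force: [1.0, 0.6, -1.1]
opening: 0.0155
gripper_force: 30.0
```

```bash
python3 - <<'E'
from h import *
o=ctrl.get_obs();print(o['tool_pos'],o['orientation'],o['opening'],o['gripper_force'])
print(to([.5925,.172,.36],[180,0,-7.5]).tolist())
E
```

```text
[ 0.4598957  -0.07684107  0.35694626] [ 1.79931974e+02  1.20495095e-01 -3.96705625e+01] 0.015522355482937492 29.96686577796936
[-5.68, -27.62, -0.33, 0.03, 0.14, -32.17]
```

Scaled: -27.4 cm / 60 = -0.4567, -24.8 cm / 60 = -0.4133, -32 degrees / 90 = -0.3556.

Emit:
send_rows(
  plan=[
    [[-0.0083,-0.0333,0,0,0,-0.0278],[-0.02,-0.0917,0,0,0,-0.0722],[-0.0333,-0.1583,-0.0017,0,0,-0.1222],[-0.0467,-0.225,-0.0033,0,0,-0.1778],[-0.06,-0.2917,-0.005,0,0,-0.2278],[-0.0733,-0.3583,-0.005,0,0,-0.2778],[-0.085,-0.4133,-0.005,0,0,-0.3222],[-0.095,-0.4567,-0.005,0,0,-0.3556]],
  ],
)

```text
clock: 7.1
tool_pos: [0.5926, 0.1692, 0.3594]
orientation: [179.9, 0.1, -7.8]
force: [0.2, -0.8, -0.9]
opening: 0.0159
gripper_force: 30.0
```

Emit:
send_rows(
  plan=[
    [[0,0,0,0,0,0],[0,0,0,0,0,0],[0,0,0,0,0,0]],
  ],
)

```text
clock: 7.35
tool_pos: [0.5916, 0.1666, 0.3605]
orientation: [179.9, 0.1, -8.1]
force: [-0.1, -0.1, -1.2]
opening: 0.016
gripper_force: 30.0
```

```bash
python3 - <<'E'
from h import *
o=ctrl.get_obs();print(o['tool_pos'],o['orientation'],o['opening'],o['gripper_force'])
S=snap('side');T=snap('top')
cv2.imwrite('pics/over.png',np.hstack([cv2.resize(S['img'][20:220,220:420,::-1],(400,400)),cv2.resize(T['img'][80:280,180:380,::-1],(400,400))]))
print(to([.5925,.172,.36],[180,0,-7.5]).tolist())
for p in([.5935,.172,.155],[.6,.2215,.155],[.587,.1225,.155],[.5925,.172,.379]): print(proj(S,p),proj(T,p))
E
```

```text
[0.59164656 0.16664998 0.3604641 ] [ 1.79917860e+02  1.05517894e-01 -8.06457128e+00] 0.01598548265709886 29.967032074928284
[-0.0, -0.59, 0.17, 0.01, 0.01, -0.6]
[317.37588158 132.21948103] [258.86223845 171.99701613]
[309.88880388 121.1417239 ] [239.40857535 169.44581002]
[325.32270397 143.97746886] [278.36565339 174.55474682]
[314.99695311  52.6016618 ] [239.75703026 140.30226739]
```

View pics/over.png

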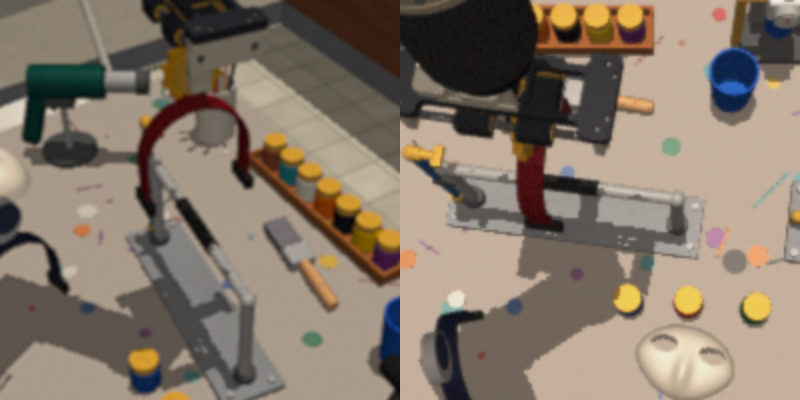

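The headband is held upright and square over the sleeve: arch at side ~(322,72), sleeve at side (317,132). Lowering now.

Scaled: 13 cm / 60 = 0.2167, 12.5 cm / 60 = 0.2083.

Emit:
send_rows(
  plan=[
    [[0,-0.005,0.0167,0,0,0],[0,-0.0083,0.05,0,0,0],[0,-0.0083,0.0833,0,0,0],[0,-0.0083,0.1167,0,0,0],[0,-0.0083,0.15,0,0,0],[0,-0.0083,0.1833,0,0,0],[0,-0.0083,0.2083,0,0,0],[0,-0.0083,0.2167,0,0,0]],
  ],
)

```text
clock: 8.12
tool_pos: [0.5911, 0.1709, 0.2288]
orientation: [179.9, 0.2, -8.1]
force: [-0.4, -0.4, -1.3]
opening: 0.0158
gripper_force: 30.0
```

Scaled: 3.2 cm / 60 = 0.0533, 3 cm / 60 = 0.05.

Emit:
send_rows(
  plan=[
    [[0,0,0.0117,0,0,0],[0,0,0.025,0,0,0],[0,0,0.0367,0,0,0],[0,0,0.045,0,0,0],[0,0,0.05,0,0,0],[0,0,0.0533,0,0,0],[0,0,0.0533,0,0,0],[0,0,0.0533,0,0,0]],
  ],
)

```text
clock: 8.78
tool_pos: [0.5929, 0.1722, 0.2]
orientation: [-180.0, -0.0, -8.0]
force: [0.4, -0.0, -1.4]
opening: 0.0158
gripper_force: 30.0
```

Scaled: 0.6 cm / 60 = 0.01, 0.5 cm / 60 = 0.0083.

Emit:
send_rows(
  plan=[
    [[0,0,0.0033,0,0,0],[0,0,0.0067,0,0,0],[0,0,0.0083,0,0,0],[0,0,0.01,0,0,0],[0,0,0.01,0,0,0]],
  ],
)

```text
clock: 9.2
tool_pos: [0.5926, 0.172, 0.1936]
orientation: [180.0, 0.0, -8.0]
force: [0.1, -0.3, -0.9]
opening: 0.016
gripper_force: 30.0
```

Scaled: 0.2 cm / 60 = 0.0033, 0.1 cm / 60 = 0.0017.

Emit:
send_rows(
  plan=[
    [[0,0,0.0017,0,0,0],[0,0,0.0033,0,0,0],[0,0,0.0033,0,0,0],[0,0,0.0033,0,0,0]],
  ],
)

```text
clock: 9.53
tool_pos: [0.5927, 0.1721, 0.1917]
orientation: [180.0, 0.0, -8.0]
force: [0.3, 0.0, -0.4]
opening: 0.0161
gripper_force: 30.0
```

Emit:
send_rows(
  plan=[
    [[0,0,0.0017,0,0,0],[0,0,0.0033,0,0,0],[0,0,0.0033,0,0,0],[0,0,0.0033,0,0,0]],
  ],
)

```text
clock: 9.87
tool_pos: [0.5929, 0.1721, 0.1907]
orientation: [-180.0, -0.1, -8.0]
force: [-2.3, 0.1, 4.2]
opening: 0.0159
gripper_force: 30.0
```

Contact (+4 N). Releasing.

Scaled: -0.05 cm / 60 = -0.0008.

Emit:
send_rows(
  plan=[
    [[0,0,-0.0008,0,0,0],[0,0,-0.0008,0,0,0],[0,0,-0.0008,0,0,0],[0,0,-0.0008,0,0,0],[0,0,-0.0008,0,0,0],[0,0,-0.0008,0,0,0],[0,0,-0.0008,0,0,0],[0,0,-0.0008,0,0,0]],
  ],
  fingers=1,
)

```text
clock: 10.53
tool_pos: [0.5927, 0.1721, 0.1902]
orientation: [180.0, 0.0, -8.0]
force: [-0.2, 0.3, 0.3]
opening: 0.0635
gripper_force: 0.0
```

Emit:
send_rows(
  plan=[
    [[0,0,0,0,0,0],[0,0,0,0,0,0],[0,0,0,0,0,0],[0,0,0,0,0,0],[0,0,0,0,0,0],[0,0,0,0,0,0],[0,0,0,0,0,0],[0,0,0,0,0,0]],
  ],
)

```text
clock: 11.2
tool_pos: [0.5928, 0.1721, 0.1903]
orientation: [180.0, -0.0, -8.0]
force: [0.6, -1.3, 0.9]
opening: 0.0878
gripper_force: 0.0
```

Scaled: -15 cm / 60 = -0.25, -14 cm / 60 = -0.2333.

Emit:
send_rows(
  plan=[
    [[0,0,-0.0083,0,0,0],[0,0,-0.025,0,0,0],[0,0,-0.05,0,0,0],[0,0,-0.0833,0,0,0],[0,0,-0.1333,0,0,0],[0,0,-0.1833,0,0,0],[0,0,-0.2333,0,0,0],[0,0,-0.25,0,0,0]],
  ],
)

```text
clock: 11.87
tool_pos: [0.5942, 0.1722, 0.3468]
orientation: [-179.8, -0.4, -8.0]
force: [1.6, 1.0, 0.1]
opening: 0.0878
gripper_force: 0.0
```

```bash
python3 - <<'E'
from h import *
S=snap('side');T=snap('top')
cv2.imwrite('pics/hung.png',np.hstack([cv2.resize(S['img'][20:220,220:420,::-1],(400,400)),cv2.resize(T['img'][80:280,180:380,::-1],(400,400))]))
o=ctrl.get_obs();print(o['tool_pos'],o['orientation'],o['opening'])
E
```

```text
[0.59374311 0.17240184 0.34433134] [-179.802106     -0.28555857   -8.00517745] 0.08759631189616023
```

View pics/hung.png

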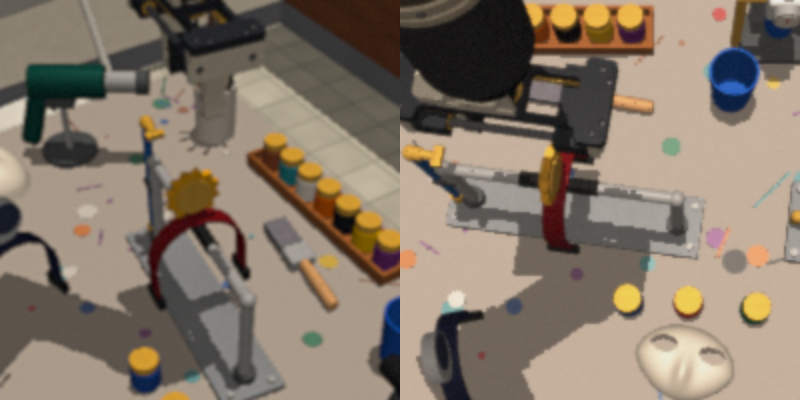

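The sun headband hangs on the sleeve upright, straddling the rail: sun at side ~(316,115), arch across the black sleeve at top ~(262,172). Next is the catch, pressed with shut fingers about 62 mm outside its hinge.

```bash
python3 - <<'E'
from h import *
print(to([.575,-.05,.32],[180,0,-55]).tolist())
E
```

```text
[1.23, 22.29, 2.36, -0.3, -0.19, 47.0]
```

Scaled: 22.3 cm / 60 = 0.3717, 2 cm / 60 = 0.0333, 47 degrees / 90 = 0.5222.

Emit:
send_rows(
  plan=[
    [[0.02,0.3717,0.0333,0,0,0.5222],[0.02,0.3717,0.0333,0,0,0.5222],[0.02,0.3717,0.0333,0,0,0.5222],[0.02,0.3717,0.0333,0,0,0.5222],[0.02,0.3717,0.0333,0,0,0.5222],[0.02,0.3717,0.0333,0,0,0.5222],[0.02,0.3717,0.0333,0,0,0.5222],[0.02,0.3717,0.0333,0,0,0.5222]],
  ],
  fingers=0,
)

```text
clock: 12.63
tool_pos: [0.5729, -0.0519, 0.3197]
orientation: [179.9, 0.0, -55.3]
force: [-0.7, 0.2, 0.7]
opening: 0.0399
gripper_force: 0.0
```

```bash
python3 - <<'E'
from h import *
o=ctrl.get_obs();print(o['tool_pos'],o['orientation'],o['opening'])
print(to([.557,-.280,.30],[180,0,-98]).tolist())
E
```

```text
[ 0.57285102 -0.05185927  0.31974131] [ 1.79944473e+02  3.53642994e-02 -5.53366487e+01] 0.039874444669529815
[17.86, 14.28, 1.98, 0.07, 0.01, 42.66]
```

Scaled: 17.9 cm / 60 = 0.2983, 14.3 cm / 60 = 0.2383, 42.7 degrees / 90 = 0.4744.

Emit:
send_rows(
  plan=[
    [[0.2983,0.2383,0.0333,0,0,0.4744],[0.2983,0.2383,0.0333,0,0,0.4744],[0.2983,0.2383,0.0333,0,0,0.4744],[0.2983,0.2383,0.0333,0,0,0.4744],[0.2983,0.2383,0.0333,0,0,0.4744],[0.2983,0.2383,0.0333,0,0,0.4744],[0.2983,0.2383,0.0333,0,0,0.4744],[0.2983,0.2383,0.0333,0,0,0.4744]],
  ],
)

```text
clock: 13.3
tool_pos: [0.5587, -0.2797, 0.2993]
orientation: [179.9, 0.0, -97.6]
force: [-0.2, 1.4, -0.5]
opening: 0.0003
gripper_force: 0.0
```

Emit:
send_rows(
  plan=[
    [[0,0,0,0,0,0],[0,0,0,0,0,0],[0,0,0,0,0,0],[0,0,0,0,0,0]],
  ],
)

```text
clock: 13.63
tool_pos: [0.5594, -0.2779, 0.3006]
orientation: [-180.0, 0.0, -97.6]
force: [0.4, 1.2, -0.5]
opening: 0.0003
gripper_force: 0.0
```

```bash
python3 - <<'E'
from meas import *
o=ctrl.get_obs();print(o['tool_pos'],o['orientation'],o['opening'])
print(to([.557,-.280,.20],[180,0,-98]).tolist())
S=snap('side')
r=blob(S,(0,180,100),(9,255,255),(385,225,60,60));c=r[2][:,0]
print('tab tip seen',c[c[:,0].argmax()])
ex=np.array([.990,-.139,0]);ey=np.array([.139,.990,0]);O=np.array([.5755,-.190,0])
for a in(0,.15):
    t=np.radians(40)-a; d=np.array([-.002,-.03-.085*np.cos(t),.112+.085*np.sin(t)])
    print('tip predicted',a,proj(S,O+ex*d[0]+ey*d[1]+[0,0,d[2]]))
E
```

```text
[ 0.5594 -0.2779  0.3006] [-179.9672    0.0046  -97.5649] 0.0003499648944833071
[0.24, 0.22, 10.06, -0.03, 0.0, 0.44]
tab tip seen [421 262]
tip predicted 0 [427.1409 267.3418]
tip predicted 0.15 [428.2522 273.1983]
```

Emit:
send_rows(
  plan=[
    [[0.0033,0.0033,0.0417,0,0,0],[0.0033,0.0033,0.0917,0,0,0],[0.0033,0.0033,0.1417,0,0,0],[0.0033,0.0033,0.175,0,0,0],[0.0033,0.0033,0.1917,0,0,0],[0.0033,0.0033,0.2,0,0,0],[0.0033,0.0033,0.2,0,0,0]],
  ],
)

```text
clock: 14.27
tool_pos: [0.5568, -0.2806, 0.18]
orientation: [180.0, -0.0, -97.7]
force: [-0.5, 0.6, 0.7]
opening: 0.0007
gripper_force: 0.0
```

Scaled: 4 cm / 60 = 0.0667, 3.6 cm / 60 = 0.06.

Emit:
send_rows(
  plan=[
    [[0,0,0.01,0,0,0],[0,0,0.02,0,0,0],[0,0,0.03,0,0,0],[0,0,0.04,0,0,0],[0,0,0.05,0,0,0],[0,0,0.06,0,0,0],[0,0,0.0667,0,0,0],[0,0,0.0667,0,0,0]],
  ],
)

```text
clock: 14.93
tool_pos: [0.5562, -0.2806, 0.1391]
orientation: [179.9, 0.0, -97.7]
force: [0.3, 0.5, 0.1]
opening: 0.0003
gripper_force: 0.0
```

Scaled: 5.2 cm / 60 = 0.0867, 4.8 cm / 60 = 0.08.

Emit:
send_rows(
  plan=[
    [[0,0,0.0133,0,0,0],[0,0,0.0267,0,0,0],[0,0,0.04,0,0,0],[0,0,0.0533,0,0,0],[0,0,0.0667,0,0,0],[0,0,0.08,0,0,0],[0,0,0.0867,0,0,0],[0,0,0.0867,0,0,0]],
  ],
)

```text
clock: 15.6
tool_pos: [0.556, -0.2806, 0.0868]
orientation: [179.9, 0.0, -97.7]
force: [-0.6, 0.5, 0.0]
opening: 0.0004
gripper_force: 0.0
```

```bash
python3 - <<'E'
from h import *
S=snap('side')
cv2.imwrite('pics/catch.png',cv2.resize(S['img'][170:310,340:480,::-1],(560,560),interpolation=2))
E
```

```text
(no output)
```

View pics/catch.png

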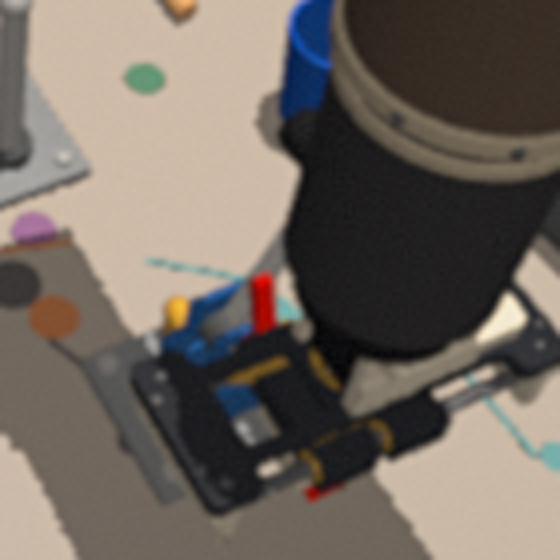

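The red catch bar now stands upright at side ~(405,246) and the tab is pushed below the fingers. Pressing on to the stop.

Scaled: 0.9 cm / 60 = 0.015, 0.6 cm / 60 = 0.01.

Emit:
send_rows(
  plan=[
    [[0,0,0.005,0,0,0],[0,0,0.01,0,0,0],[0,0,0.015,0,0,0],[0,0,0.015,0,0,0],[0,0,0.015,0,0,0]],
  ],
)

```text
clock: 16.07
tool_pos: [0.5567, -0.2808, 0.0792]
orientation: [180.0, 0.0, -97.7]
force: [0.5, 0.6, -0.3]
opening: 0.0004
gripper_force: 0.0
```

Scaled: 0.4 cm / 60 = 0.0067, 0.2 cm / 60 = 0.0033.

Emit:
send_rows(
  plan=[
    [[0,0,0.0033,0,0,0],[0,0,0.0067,0,0,0],[0,0,0.0067,0,0,0]],
  ],
)

```text
clock: 16.32
tool_pos: [0.5567, -0.2808, 0.075]
orientation: [180.0, 0.0, -97.7]
force: [-0.3, -0.0, 0.3]
opening: 0.0001
gripper_force: 0.3
```

Scaled: 0.4 cm / 60 = 0.0067, 0.2 cm / 60 = 0.0033.

Emit:
send_rows(
  plan=[
    [[0,0,0.0033,0,0,0],[0,0,0.0067,0,0,0],[0,0,0.0067,0,0,0]],
  ],
)

```text
clock: 16.57
tool_pos: [0.5575, -0.2814, 0.0726]
orientation: [-179.9, -0.1, -97.7]
force: [-2.3, -0.5, 9.2]
opening: 0.0008
gripper_force: 4.2
```

Scaled: 0.3 cm / 60 = 0.005, 0.2 cm / 60 = 0.0033.

Emit:
send_rows(
  plan=[
    [[0,0,0.0033,0,0,0],[0,0,0.005,0,0,0],[0,0,0.005,0,0,0]],
  ],
)

```text
clock: 16.82
tool_pos: [0.5581, -0.2821, 0.071]
orientation: [-179.8, -0.1, -97.6]
force: [-3.9, -1.9, 16.4]
opening: 0.0006
gripper_force: 7.4
```

Stop reached (force rising to 16 N). Raising.

Scaled: -20 cm / 60 = -0.3333, -18 cm / 60 = -0.3.

Emit:
send_rows(
  plan=[
    [[0,0,-0.0167,0,0,0],[0,0,-0.05,0,0,0],[0,0,-0.1,0,0,0],[0,0,-0.15,0,0,0],[0,0,-0.2,0,0,0],[0,0,-0.25,0,0,0],[0,0,-0.3,0,0,0],[0,0,-0.3333,0,0,0]],
  ],
)

```text
clock: 17.48
tool_pos: [0.5572, -0.281, 0.2717]
orientation: [-179.8, -0.0, -97.7]
force: [1.3, -1.3, 0.3]
opening: 0.0004
gripper_force: 0.0
```

```bash
python3 - <<'E'
from meas import *
o=ctrl.get_obs();print(o['tool_pos'],o['orientation'],o['force'])
S=snap('side')
hs=blob(S,((0,0,0)),(180,255,48),(405,190,40,45));print(hs[:2])
r=blob(S,(0,180,100),(9,255,255),(385,225,60,60));print(r[:2])
ex=np.array([.990,-.139,0]);ey=np.array([.139,.990,0]);O=np.array([.5755,-.190,0])
t=np.radians(-37); d=np.array([-.002,-.03-.04*np.cos(t),.112+.04*np.sin(t)]);print('tab mid pred',proj(S,O+ex*d[0]+ey*d[1]+[0,0,d[2]]))
print(to([.620,-.195,.28],[180,0,-98]).tolist())
E
```

```text
[ 0.5572 -0.281   0.2717] [-179.829    -0.0257  -97.7044] [ 1.2791 -1.2629  0.2527]
(array([423.3743, 211.2661]), ((424.5, 212.0), (44.0, 39.0), 90.0))
(array([410.1118, 268.012 ]), ((408.5087890625, 264.444580078125), (43.613861083984375, 9.335071563720703), 72.47443389892578))
tab mid pred [410.6373 273.1042]
[-9.41, -4.94, -0.45, -0.44, -0.11, 0.32]
```

Scaled: -9.4 cm / 60 = -0.1567, -6 cm / 60 = -0.1.

Emit:
send_rows(
  plan=[
    [[-0.05,-0.025,-0.0167,0,0,0],[-0.1,-0.055,-0.0167,0,0,0],[-0.1567,-0.0833,-0.0167,0,0,0],[-0.1567,-0.0833,-0.0167,0,0,0],[-0.1567,-0.0833,-0.0167,0,0,0],[-0.1567,-0.0833,-0.0167,0,0,0],[-0.1567,-0.0833,-0.0167,0,0,0],[-0.1567,-0.0833,-0.0167,0,0,0]],
  ],
  fingers=1,
)

```text
clock: 18.2
tool_pos: [0.6184, -0.1951, 0.2783]
orientation: [180.0, 0.0, -97.8]
force: [-0.3, 0.1, 0.1]
opening: 0.0483
gripper_force: 0.0
```

Emit:
send_rows(
  plan=[
    [[0,0,0,0,0,0],[0,0,0,0,0,0],[0,0,0,0,0,0],[0,0,0,0,0,0],[0,0,0,0,0,0],[0,0,0,0,0,0],[0,0,0,0,0,0],[0,0,0,0,0,0]],
  ],
)

```text
clock: 18.87
tool_pos: [0.6189, -0.1943, 0.2783]
orientation: [180.0, 0.0, -97.7]
force: [-0.9, 0.3, -0.4]
opening: 0.0873
gripper_force: 0.0
```

```bash
python3 - <<'E'
from meas import *
o=ctrl.get_obs();print(o['tool_pos'],o['orientation'],o['opening'])
print(to([.620,-.195,.181],[180,0,-98]).tolist())
E
```

```text
[ 0.6189 -0.1943  0.2783] [179.9995   0.0007 -97.7111] 0.08726260211431508
[0.05, -0.11, 9.73, 0.0, 0.0, 0.29]
```

Scaled: 9.7 cm / 60 = 0.1617, 9.6 cm / 60 = 0.16.

Emit:
send_rows(
  plan=[
    [[0,-0.0017,0.0333,0,0,0],[0,-0.0017,0.075,0,0,0],[0,-0.0017,0.1167,0,0,0],[0,-0.0017,0.145,0,0,0],[0,-0.0017,0.16,0,0,0],[0,-0.0017,0.1617,0,0,0],[0,-0.0017,0.1617,0,0,0]],
  ],
)

```text
clock: 19.45
tool_pos: [0.6202, -0.1946, 0.1815]
orientation: [180.0, -0.0, -97.7]
force: [-0.0, 0.4, 0.3]
opening: 0.0876
gripper_force: 0.0
```

Emit:
send_rows(
  plan=[
    [[0,0,0,0,0,0],[0,0,0,0,0,0],[0,0,0,0,0,0],[0,0,0,0,0,0],[0,0,0,0,0,0],[0,0,0,0,0,0],[0,0,0,0,0,0],[0,0,0,0,0,0]],
  ],
  fingers=0,
)

```text
clock: 20.12
tool_pos: [0.6199, -0.1945, 0.1813]
orientation: [-180.0, -0.0, -97.7]
force: [0.0, 0.2, 0.2]
opening: 0.04
gripper_force: 0.0
```

Emit:
send_rows(
  plan=[
    [[0,0,0,0,0,0],[0,0,0,0,0,0],[0,0,0,0,0,0],[0,0,0,0,0,0],[0,0,0,0,0,0]],
  ],
)

```text
clock: 20.53
tool_pos: [0.6205, -0.1946, 0.1814]
orientation: [-179.9, -0.0, -97.7]
force: [2.7, -1.0, -0.7]
opening: 0.0249
gripper_force: 30.0
```

```bash
python3 - <<'E'
import numpy as np
def tcp(p,a): 
    a=np.radians(a); return np.array([13*np.sin(p)-1.6*np.sin(a), -(7.5+13*np.cos(p))+1.6*np.cos(a)])
ph=np.linspace(-.35,.53,13); al=np.linspace(0,25,13)
for k0,k1 in((0,6),(6,12)):
    r=np.radians(al[k0]);c,s=np.cos(r),np.sin(r)
    for k in range(k0+1,k1+1):
        d=tcp(ph[k],al[k])-tcp(ph[k0],al[k0])   # (y,z) in untilted tool axes
        print(k,round(c*d[0]+s*d[1],1),round(-s*d[0]+c*d[1],1),round(al[k]-al[k0],1))
E
```

```text
1 0.8 -0.3 2.1
2 1.7 -0.5 4.2
3 2.6 -0.7 6.2
4 3.5 -0.8 8.3
5 4.4 -0.8 10.4
6 5.3 -0.8 12.5
7 0.9 -0.1 2.1
8 1.8 -0.1 4.2
9 2.7 -0.1 6.2
10 3.6 0.1 8.3
11 4.4 0.2 10.4
12 5.3 0.5 12.5
```

Scaled: 5.3 cm / 60 = 0.0883, 4.4 cm / 60 = 0.0733, 12.5 degrees / 90 = 0.1389.

Emit:
send_rows(
  plan=[
    [[0,0.0133,-0.005,0.0222,0,0],[0,0.0283,-0.0083,0.0444,0,0],[0,0.0433,-0.0117,0.0667,0,0],[0,0.0583,-0.0133,0.0889,0,0],[0,0.0733,-0.0133,0.1167,0,0],[0,0.0883,-0.0133,0.1389,0,0],[0,0.0883,-0.0133,0.1389,0,0]],
  ],
)

```text
clock: 21.12
tool_pos: [0.5677, -0.1877, 0.1916]
orientation: [-167.1, 0.0, -97.7]
force: [7.4, -5.1, -1.8]
opening: 0.0251
gripper_force: 30.0
```

Scaled: 5.2 cm / 60 = 0.0867, 1.8 cm / 60 = 0.03, 12.5 degrees / 90 = 0.1389.

Emit:
send_rows(
  plan=[
    [[0,0.015,-0.0017,0.0222,0,0],[0,0.03,-0.0017,0.0444,0,0],[0,0.045,-0.0017,0.0667,0,0],[0,0.06,0.0017,0.0889,0,0],[0,0.0733,0.0033,0.1167,0,0],[0,0.0867,0.0067,0.1389,0,0],[0,0.0867,0.0067,0.1389,0,0],[0,0.0867,0.0067,0.1389,0,0]],
  ],
)

```text
clock: 21.78
tool_pos: [0.5211, -0.1807, 0.1783]
orientation: [-154.5, -0.0, -97.6]
force: [-0.0, -2.3, 15.1]
opening: 0.0252
gripper_force: 30.0
```

```bash
python3 - <<'E'
from h import *
o=ctrl.get_obs();print(o['tool_pos'],o['force'],o['orientation'])
M=R.from_euler('xyz',o['orientation'],degrees=True).as_matrix()
C=o['tool_pos']-.016*M[:,2];d=C-np.array([.5755,-.19,.075]);f=-(d@[.99,-.139,0])
print(C,f,'theta',np.arctan2(f,d[2])+.35)
S=snap('side')
cv2.imwrite('pics/end.png',np.hstack([cv2.resize(S['img'][170:310,340:480,::-1],(400,400),interpolation=2),cv2.resize(S['img'][70:270,240:440,::-1],(400,400),interpolation=2)]))
E
```

```text
[ 0.52111681 -0.18072155  0.17833153] [-6.92632274e-03 -2.28686764e+00  1.50631662e+01] [-1.54528721e+02 -4.69361859e-03 -9.76090694e+01]
[ 0.51429661 -0.17980925  0.19277635] 0.062007866541753644 theta 0.8346129918272763
```

View pics/end.png

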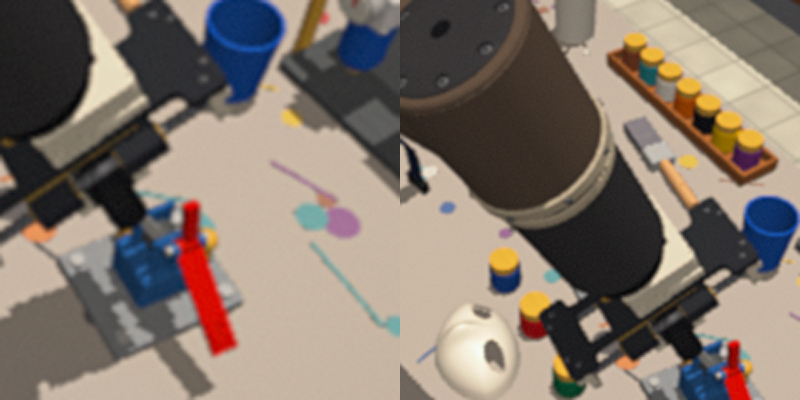

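The side crop shows the lever pulled to the front in the gripper, and the catch flipped with its bar upright at side (407,248) and tab down at (415,280). I hold still and check steadiness and the headband.

Emit:
send_rows(
  plan=[
    [[0,0.0033,0,0,0,0],[0,0.0033,0,0,0,0],[0,0.0033,0,0,0,0],[0,0.0033,0,0,0,0],[0,0.0033,0,0,0,0],[0,0.0033,0,0,0,0],[0,0.0033,0,0,0,0],[0,0.0033,0,0,0,0]],
  ],
)

```text
clock: 22.5
tool_pos: [0.5206, -0.1806, 0.178]
orientation: [-154.5, -0.0, -97.6]
force: [0.9, -3.0, 14.7]
opening: 0.025
gripper_force: 30.0
```

```bash
python3 - <<'E'
from meas import *
o=ctrl.get_obs();print(o['tool_pos'],o['force'],o['opening'],o['gripper_force'])
M=R.from_euler('xyz',o['orientation'],degrees=True).as_matrix()
d=o['tool_pos']-.016*M[:,2]-np.array([.5755,-.19,.075]);print('theta',np.arctan2(-(d@[.99,-.139,0]),d[2])+.35)
T=snap('top')
y=blob(T,(15,120,60),(32,255,255),(235,140,50,45));print('sun',y[:2],plane(T,*y[0],.207))
E
```

```text
[ 0.5206 -0.1806  0.178 ] [ 0.9055 -3.0285 14.6752] 0.02497768792044861 30.008509755134583
theta 0.8394401986314814
sun (array([254.3538, 166.7267]), ((254.5764617919922, 166.4058837890625), (10.84652328491211, 29.61100959777832), 12.528807640075684)) [0.5916 0.1742 0.207 ]
```

Steady at the stop (about 0.84 rad), and the headband still hangs at the sleeve's middle. Handing in.

```bash
python3 -c "
from plant import ctrl
print(ctrl.close_job())"
```

```text
the job is handed in; nothing more can be done
None
```

The job is handed in at about 22.5 s on the robot clock: the gold headband hangs over the middle of the sleeve, let go; the catch is flipped to its stop; and the gripper is holding the lever fully pulled at about 0.84 of 0.85 rad (no verdict was returned).

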